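# Empty the inspection holder and snap its cover on

### The job

The inspected sample puck still stands in the pocket of the metal holder: take it out and drop it into the open collection box. Then put the loose clip cover on the empty holder, press it straight down past the snap until it sits fully home, and keep pressing it down firmly: you finish while still pushing on the cover. Do not knock the loose objectives, eyeglass or die tray about.

Things in the scene. Friction and masses are not known exactly. Their poses are not given: they have to be found in the camera images.
- puck_mid (a point): centre (half-way up) of the sample puck to be cleared: an upright plain cylinder, diameter 30 mm, 21 mm high, about 30 g. It stands in the holder's pocket, its lower 7 mm inside, its upper 14 mm proud of the holder's top face
- holder: the holder, fixed to the bench: aluminium block, 60 mm along its x, 48 mm along its y, flat top 32 mm above the bench, on an 84 x 76 x 6 mm foot. Origin at the centre of its underside, z up. A round pocket (34 mm wide, 7 mm deep) opens in the middle of the top. On each y face a sprung steel roller stands 4 mm proud, axis along x, centre 23 mm above the bench
- holder_top (a point): centre of the holder's top face (pocket mouth), 32 mm above the bench; axes as the holder's
- cover: the loose clip cover, about 60 g, standing on its two legs on the bench, rib up. Origin: its centre at the level of the feet; z up. Plate 44 mm along x, 63 mm along y, 4 mm thick, underside 19 mm above the origin; tapered spigot below it (23 to 30 mm wide, 6 mm long) fits the pocket. Legs at y = +-30 mm, 24 mm wide, with inward beads at the feet (51 mm apart), go down over the holder's y faces
- cover_grip (a point): centre of the cover's upright rib, by which it is held: 36 mm long along the cover's x, 14 mm thick along its y, rising 22 mm above the plate; this point is half-way up it, 34 mm above the feet, 11 mm above the plate's upper face. On the holder, cover y lies along holder y (either way round); fully home this point is 15 mm above the holder's top face
- box: the black open collection box, fixed: 110 mm along its x, 90 mm along its y, 45 mm high, walls 3 mm, rim 115 x 95 mm; origin at the centre of its underside. Another finished puck (32 mm wide, 20 mm high) is already in it, fixed, at x = +34, y = +24 mm
- box_in (a point): centre of the collection box's inner floor, 3 mm above the bench; axes as the box's
- objective_can: bystander: upright black can, 41 mm wide, 59 mm high; origin at its underside
- spare_objective: bystander: upright microscope objective, 26 mm wide, 46 mm high; origin at its underside
- eyeglass: bystander: black waisted eyeglass (loupe), 35 mm wide, 30 mm high; origin at its underside
- die_tray: bystander: flat dark open die tray, 51 x 51 x 10 mm; origin at its underside
- roller_l (a joint): travel of the sprung roller on the holder's +y face: 0 out, up to 0.006 m pushed in. The cover's beads meet both rollers when the plate is about 13 mm above the holder's top face; the cover then takes a push of up to about 10 N over some 6 mm, until the force suddenly drops as the beads slip under the rollers, which spring back out; the plate then comes to rest on the top face
- roller_r (a joint): travel of the sprung roller on the holder's -y face: 0 out, up to 0.006 m pushed in. Works like the other roller
Things that resemble listed ones, but are neither listed nor needed, are in the scene too. There is more than one size of the cover; the one meant has the size given above.

How it is judged:
By the outcome, as a careful person would: the job done as asked, in the order asked, and still so for the second after the job is handed in, while the arm keeps its last pose, push and grip.
It also fails if it takes over 48 s, if anything falls off the work surface, if the arm or the gripper's body presses on something with over 40 N, if the wrist force passes 120 N, or if a joint passes its speed limit or range.

### The arm

A 6-joint arm with a two-finger parallel gripper is mounted at the origin on a cart in front of the work surface, level with it; the furniture and walls round the work are solid. World frame = base frame: x ahead of the robot, y to its left, z up, the work surface at z = 0. Lengths are in m, angles in degrees, forces in N, time in s.
With the tool pointing down it reaches from about 0.4 to 0.825 m from the base axis. Payload 7 kg.
Tool frame: the origin (TCP) lies at the very end of the fingers, on their centre line; the grasp point (between the pads) lies 19 mm behind it (ctrl.grip_depth is the z of the grasp point in the tool frame, in m); z points along the fingers, y is the direction in which the jaws open and shut (so a half turn about z gives the same grasp; the last joint's range is limited). The gripper opens to 88 mm and grips with 3 to 60 N. Pads are 19 mm wide; open, the fingers measure 130 mm over their backs; the gripper's body (78 mm by 193 mm) begins 47 mm behind the grasp point.
Start: joints at [-48.753, 20.546, 0.682, 0, -70.136, -16.507], TCP at [0.282, -0.613, 0.227] pointing down, gripper open.
Joint ranges: [-176.03, 176.03], [-82.01, 121.73], [-58.28, 71.71], [-173.87, 95.51], [-174.79, -0.11], [-173.66, 173.66]. Speed limits (degrees/s): [136.94, 136.94, 172.46, 180, 180, 180].

### API

Orientations are given as [roll, pitch, yaw] about the fixed x, y, z axes, in that order (R = Rz(yaw) Ry(pitch) Rx(roll)).
In Python, from plant import telemetry, snapshot, job, models, ctrl gives the robot as it stands.
- The arm moves only by the tool jog_arm, never from a script. Its argument "targets" is text: rows parted by semicolons, each of 7 numbers parted by spaces: the shift along the tool's x, y, z in m, then the turn, a rotation vector about the tool's x, y, z in degrees, then the gripper command: -1 is shut, 1 is fully open, values between are in proportion. A call has exactly 8 rows; each row is the pose to reach, as a shift and turn from the pose measured when the call began, along the tool's axes at that moment; what a row does not reach only later rows make up. A row lasts 1/8 s, in which the tool goes at most 62.5 mm and 10.7 degrees, less where a joint would pass 70% of its speed; a pose out of reach is approached as far as the arm can. A call with a gripper value outside its range is refused whole. The fingers move at their own pace and stop on an object; the grip force is fixed at half the most. Time passes only in rows, so rows that repeat a pose let the fingers close, or fill a call up. It gives the time, the measured TCP pose, the force and the opening at its end, in the units of the state.
- telemetry.get_obs(): the state, without advancing time (a new reading comes with each control period).
- snapshot(name): name is "side" or "top" or "wrist"; returns a dict with "img" (480x640x3 uint8, red, green, blue), "range_z" (480x640 float32, m along the optical axis (not along the pixel's ray), 0 where there is no reading), "intrinsics" (3x3 intrinsics, pixels), "k1" (the pictures are not rectified: a ray, as slopes to the right and down, at radius r is drawn at 1 + k1 r^2 times it, then the intrinsics apply), "R" (3x3) and "t" (3): a world point X has camera coordinates R X + t. Camera axes: x right, y down, z forward; pixel columns grow to the right and rows downward; lengths in m; the calibration is good to about 2 mm. A picture is of the moment at which its call begins.
- job.close_job(): hands the job in, once; it reports no verdict.
Trained networks look in a picture, given as the dict that the camera call returned (one of the last four; its "shot" number tells which), for a name from the list of things; names that differ only in an ending like _2 or _b are one class to them, and where a whole thing is asked for, a point or a joint stands for the part that bears it (a point fixed in the world has none). Each returns a list of dicts, best first, with "conf" (0 to 1); they miss things now and then, are a little off and sometimes report something else, mostly with a low value. They report only what shows in the picture. A call takes as long as a camera call. They do not tell look-alikes from the thing itself.
- models.cut_out(name, picture): "region" (480x640 bool, what is visible of it) and "uv" ([column, row] in pixels, amid what is visible of it).
- models.spot_point(name, picture): "uv" ([column, row] in pixels: a listed point, or the origin of a listed thing).
The state is a dict: "clock": time; "joint_pos": joint angles; "qvel": joint speeds; "tau": joint torques, N m; "tool_pos": TCP position; "orientation": TCP orientation; "force": force on the tool from outside, world axes, zero at the start; "moment": the same for the moment, N m; "opening": finger opening in m.
Only numpy, scipy, OpenCV 4.12 (cv2) and the standard library are available. Lean on these libraries where they do the work, as an engineer would, in place of code of your own. Each camera call takes 0.05 s, during which the arm holds its last target.

## Working session

There is one attempt and no reset: what is moved stays moved. The work goes in short steps, Python scripts to look and compute and a tool call to move; the robot and the scene stay as the last step left them, time stands still between calls to the robot, and variables do not carry over. Pictures are saved under pics/ and viewed, and the job is handed in when it is done.

Besides the shell and the picture viewer there is one more tool, called after "Emit:" by a JSON object that holds its "api" and its "payload", one argument or row to a line. jog_arm: Moves the arm, as the interface text tells. Its arguments: {"type":"object","properties":{"targets":{"type":"string"}},"required":["targets"]}

```bash
ls; mkdir -p pics
cat > h.py <<'E'
import numpy as np, cv2
from plant import telemetry, snapshot, job, models, ctrl
def save(p,name,crop=None,scale=1):
    im=p["img"][:,:,::-1].copy()
    if crop: 
        x0,y0,x1,y1=crop; im=im[y0:y1,x0:x1]
    im=cv2.resize(im,None,fx=scale,fy=scale,interpolation=cv2.INTER_CUBIC)
    cv2.imwrite("pics/"+name+".png",im)
def undist(p,uv):
    K=p["intrinsics"]; return cv2.undistortPoints(np.array(uv,float).reshape(-1,1,2),K,np.array([p["k1"],0,0,0,0.])).reshape(-1,2)
def ray(p,uv):
    n=undist(p,uv); d=np.c_[n,np.ones(len(n))]@p["R"]; c=-p["R"].T@p["t"]; return c,d
def onplane(p,uv,z):
    c,d=ray(p,uv); return c+d*((z-c[2])/d[:,2])[:,None]
def cloud(p):
    v,u=np.mgrid[0:480,0:640]; n=undist(p,np.c_[u.ravel(),v.ravel()]); z=p["range_z"].ravel()
    X=np.c_[n*z[:,None],z]; W=(X-p["t"])@p["R"]; W[z==0]=np.nan
    return W.reshape(480,640,3)
def proj(p,X):
    X=np.atleast_2d(X)
    rv,_=cv2.Rodrigues(p["R"]); return cv2.projectPoints(X,rv,p["t"],p["intrinsics"],np.array([p["k1"],0,0,0,0.]))[0].reshape(-1,2)
E
python3 - <<'E'
from h import *
for n in ["side","top","wrist"]:
    p=snapshot(n); save(p,n+"0",scale=1.25); print(n,p["shot"],p["k1"],(-p["R"].T@p["t"]).round(3))
    for t in ["puck_mid","holder","holder_top","cover","cover_grip","box","box_in","objective_can","spare_objective","eyeglass","die_tray"]:
        for d in models.spot_point(t,p): print(t,np.round(d["uv"]),round(d["conf"],2))
print(telemetry.get_obs(),ctrl.grip_depth)
E
```

```text
pics
side 1 -0.03460343522082308 [ 0.451 -0.655  0.592]
puck_mid [346. 237.] 0.71
holder [352. 254.] 0.71
holder_top [354. 241.] 0.62
cover [284. 255.] 0.94
cover [283. 227.] 0.57
cover_grip [287. 247.] 0.89
cover_grip [336. 306.] 0.55
box [365. 212.] 0.7
box_in [369. 207.] 0.93
objective_can [335. 308.] 0.91
spare_objective [371. 296.] 0.78
eyeglass [300. 338.] 0.69
eyeglass [352. 240.] 0.5
die_tray [290. 299.] 0.74
top 2 0.00817691627161074 [0.427 0.139 0.897]
puck_mid [304. 227.] 0.79
holder [306. 230.] 0.82
holder [417. 276.] 0.63
holder [381. 246.] 0.21
holder_top [305. 227.] 0.9
holder_top [307. 225.] 0.26
cover [310. 285.] 0.77
cover [252. 291.] 0.65
cover_grip [307. 284.] 0.93
cover_grip [251. 293.] 0.65
cover_grip [379. 245.] 0.27
box [230. 202.] 0.61
box_in [228. 204.] 0.66
box_in [254. 291.] 0.23
objective_can [380. 245.] 0.87
spare_objective [371. 216.] 0.44
eyeglass [417. 276.] 0.46
die_tray [371. 279.] 0.57
wrist 3 -0.03925327586417823 [ 0.215 -0.644  0.385]
{'clock': 1.8, 'joint_pos': array([-4.87549871e+01,  2.05478736e+01,  6.81296070e-01,  1.06713612e-03,
       -7.01336575e+01, -1.65085837e+01]), 'qvel': array([ 0.08656688, -0.07787513,  0.04953901,  0.00727539,  0.02076337,
       -0.02027708]), 'tau': array([ 5.64714301e-04, -5.82374883e+01,  2.93307477e+01,  7.00292677e+00,
        1.22616408e-02, -2.37212225e-05]), 'tool_pos': array([ 0.28244415, -0.61305569,  0.22654247]), 'orientation': array([-1.79999940e+02, -1.02904759e-03, -1.55263208e+02]), 'force': array([0.07813842, 0.204579  , 0.00563031]), 'moment': array([-0.02279207,  0.02225879,  0.00014345]), 'opening': 0.0874316923644428} -0.0188
```

View pics/top0.png

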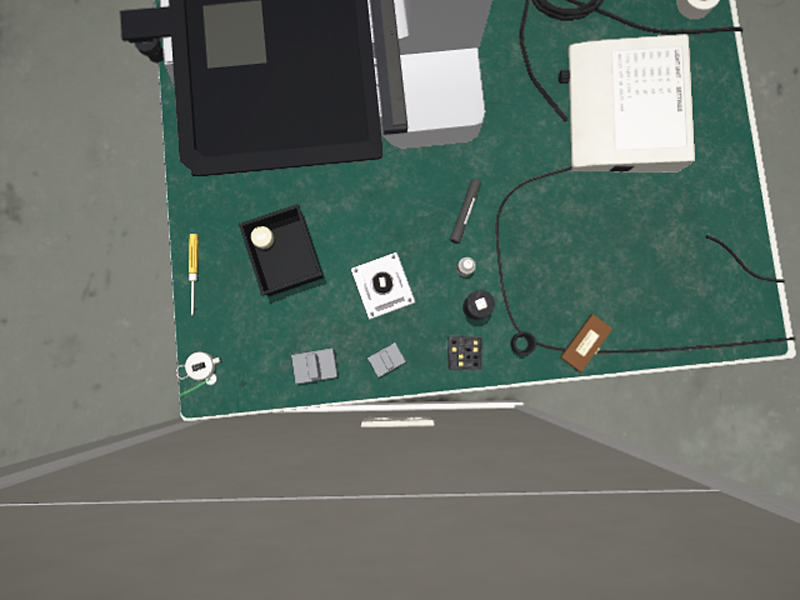

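View pics/side0.png

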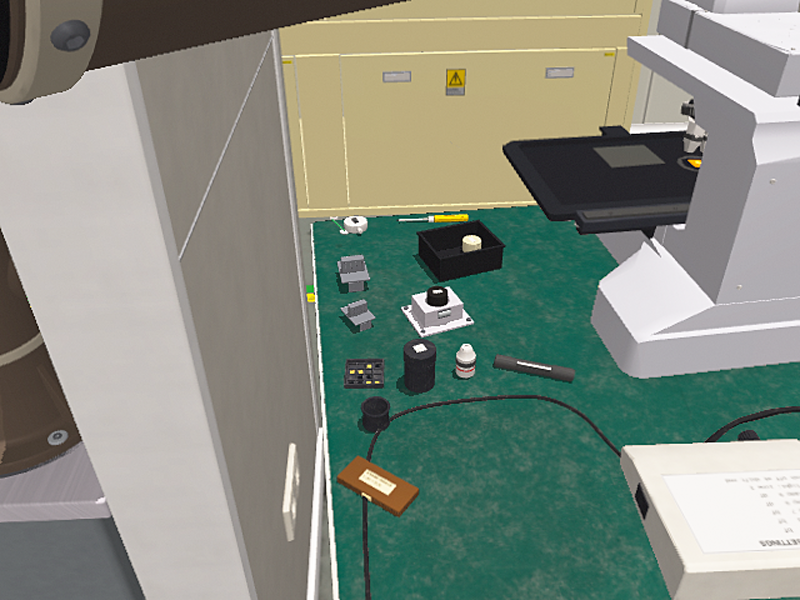

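The top view shows these candidates. Covers are at (252,292), larger, and (309,288), smaller. The puck is dark, in the holder at (305,226), and a cream puck is fixed in the box at (210,190). I'll measure the sizes.

Run:
```python
from h import *
import pickle
p=snapshot("top"); s=snapshot("side"); pickle.dump((p,s),open("ts.pkl","wb"))
for q,n in((p,"top"),(s,"side")):
    W=cloud(q); z=W[...,2]
    bench=np.nanmedian(z[230:330,200:460] if n=="top" else z[250:300,300:330])
    print(n,"bench",bench)
    lo=(W[...,0]>0.3)&(W[...,0]<0.85)&(W[...,1]>-0.25)&(W[...,1]<0.5)
    m=(lo&(z>0.006)&(z<0.12)).astype(np.uint8)
    k,lab,st,ce=cv2.connectedComponentsWithStats(m)
    for i in range(1,k):
        if st[i,4]>60:
            P=W[lab==i]; print(ce[i].round(),st[i,4],"xyz med",np.median(P,0).round(3),"min",P.min(0).round(3),"max",P.max(0).round(3))
            for h in np.arange(0.01,0.08,0.005):
                c=((P[:,2]>h-.0025)&(P[:,2]<h+.0025)).sum()
                if c>40: print("   h%.3f n%d"%(h,c), cv2.minAreaRect((P[(P[:,2]>h-.0025)&(P[:,2]<h+.0025)][:,:2]*1000).astype(np.float32)))
save(p,"top_crop",(190,160,440,320),3.2)
save(s,"side_crop",(250,160,420,350),3.1)
```

```text
top bench 0.002159814344045661
[351.  83.] 4209 xyz med [0.798 0.064 0.081] min [ 0.758 -0.005  0.006] max [0.85  0.158 0.109]
   h0.010 n77 ((771.6585693359375, 72.43399047851562), (24.518735885620117, 155.25210571289062), 1.219101071357727)
   h0.015 n72 ((768.4616088867188, 72.08111572265625), (19.907054901123047, 148.3722381591797), 0.7707453966140747)
   h0.020 n79 ((767.4959106445312, 77.37725067138672), (147.1016845703125, 22.26828384399414), 86.61041259765625)
   h0.025 n82 ((771.3112182617188, 72.50492858886719), (25.096576690673828, 154.6026153564453), 1.1029794216156006)
   h0.030 n76 ((768.3523559570312, 75.95962524414062), (149.2823486328125, 22.63177490234375), 87.24329376220703)
   h0.035 n77 ((769.1827392578125, 76.00558471679688), (152.72027587890625, 23.140077590942383), 87.34949493408203)
   h0.040 n77 ((769.6500854492188, 76.31363677978516), (152.03216552734375, 23.099573135375977), 87.19573211669922)
   h0.045 n83 ((769.869384765625, 76.11849975585938), (152.56158447265625, 24.736675262451172), 86.63690185546875)
   h0.050 n84 ((769.0626220703125, 78.174736022949
[... 16890 characters left out ...]
29688)
   h0.040 n653 ((764.8697509765625, -178.39532470703125), (158.93658447265625, 80.89703369140625), 25.878217697143555)
   h0.045 n1535 ((780.1887817382812, -211.16537475585938), (79.63103485107422, 138.43841552734375), 89.11261749267578)
   h0.050 n1679 ((779.9555053710938, -219.77076721191406), (139.85617065429688, 56.76841354370117), 1.5459678173065186)
   h0.055 n1226 ((781.23046875, -232.55621337890625), (137.08705139160156, 34.880950927734375), 0.08804108947515488)
[301. 390.] 1614 xyz med [ 0.442 -0.165  0.01 ] min [ 0.4   -0.25   0.006] max [ 0.487 -0.121  0.013]
   h0.010 n1442 ((426.7691345214844, -183.21250915527344), (99.8113021850586, 85.17288970947266), 52.69477462768555)
```

View pics/top_crop.png

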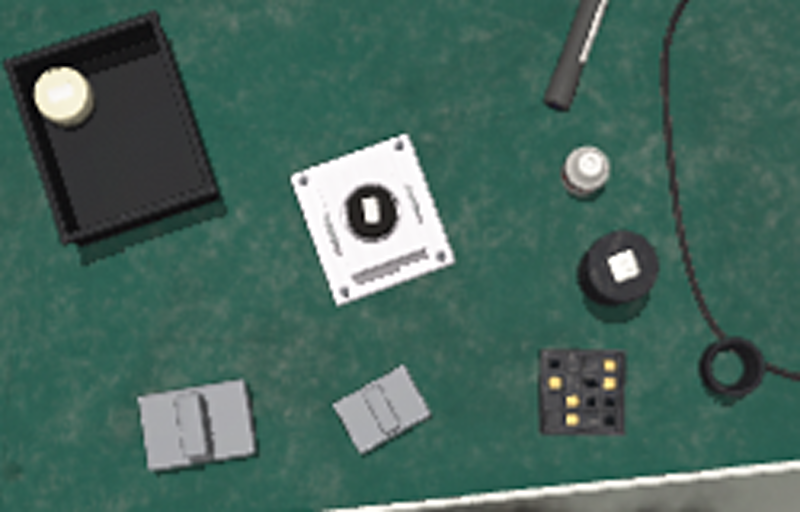

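View pics/side_crop.png

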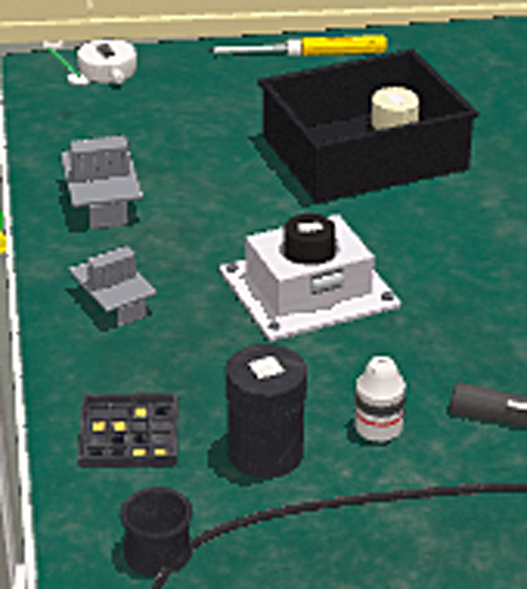

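The cover with the stated plate (43.5 x 62.8 mm) is the larger one, top (252,292), at about (0.418, 0.256) and yaw about 8°. The small one at (309,288) measures 33 x 47 mm, so it is the look-alike. The puck is the black one in the holder; the cream puck in the box is the one already finished. Next I'll check the clearance to the stage.

```bash
cat >> h.py <<'E'
from scipy.spatial.transform import Rotation as Ro
def goto(x,y,z,yaw,o=None):
    o=o or telemetry.get_obs()
    R=Ro.from_euler("xyz",o["orientation"],degrees=True); T=Ro.from_euler("xyz",[180,0,yaw],degrees=True)
    s=R.inv().apply(np.array([x,y,z])-o["tool_pos"]); r=(R.inv()*T).as_rotvec(degrees=True)
    print("shift",s.round(4),"turn",r.round(2),"dist",np.linalg.norm(s).round(3))
E
python3 - <<'E'
from h import *
import pickle
p,s=pickle.load(open("ts.pkl","rb"))
for q in(p,s):
    W=cloud(q).reshape(-1,3)
    m=(W[:,0]>.3)&(W[:,0]<.85)&(W[:,1]>0)&(W[:,1]<.6)&(W[:,2]>.12)&(W[:,2]<.45)
    P=W[m]; print(len(P),P.min(0),np.percentile(P,1,axis=0),P.max(0))
    for y in np.arange(0,.5,.05):
        a=P[abs(P[:,1]-y)<.025]
        if len(a): print(y.round(2),np.percentile(a[:,0],1).round(3),np.percentile(a[:,2],[1,50,99]).round(3))
goto(0.54,0.152,0.15,-72)
E
```

```text
18097 [0.66786176 0.11540531 0.12003851] [0.67389044 0.12342239 0.15747235] [0.84999371 0.44500784 0.17988347]
0.1 0.723 [0.16  0.175 0.179]
0.15 0.687 [0.16  0.17  0.179]
0.2 0.684 [0.159 0.163 0.171]
0.25 0.68 [0.16  0.163 0.171]
0.3 0.675 [0.16  0.163 0.171]
0.35 0.671 [0.16  0.163 0.171]
0.4 0.67 [0.16  0.166 0.171]
0.45 0.829 [0.121 0.145 0.149]
7643 [0.66697056 0.11170235 0.1200643 ] [0.67341274 0.11476859 0.1263049 ] [0.8499898  0.42430794 0.34000474]
0.1 0.723 [0.155 0.167 0.177]
0.15 0.686 [0.124 0.168 0.177]
0.2 0.682 [0.155 0.162 0.329]
0.25 0.678 [0.158 0.163 0.339]
0.3 0.674 [0.157 0.163 0.339]
0.35 0.67 [0.157 0.162 0.339]
0.4 0.669 [0.159 0.164 0.17 ]
shift [-0.5541  0.587   0.0766] turn [  0.     0.   -83.26] dist 0.811
```

Emit:
{"api": "jog_arm", "payload": {
  "targets": "-0.04 0.042 0 0 0 1 1; -0.08 0.085 0.01 0 0 2 1; -0.12 0.127 0.02 0 0 3 1; -0.16 0.17 0.03 0 0 4 1; -0.2 0.212 0.04 0 0 5 1; -0.24 0.254 0.05 0 0 6 1; -0.28 0.297 0.05 0 0 6.7 1; -0.32 0.339 0.05 0 0 6.7 1"
}}

```text
clock: 2.9
tool_pos: [0.4316, -0.1694, 0.1769]
orientation: [-180.0, 0.0, -162.0]
force: [1.9, -0.0, 0.3]
opening: 0.0881
```

```bash
python3 -c "
from h import *
goto(0.54,0.152,0.14,-161)"
```

```text
shift [-0.2025  0.2721  0.037 ] turn [-0.02  0.05 -0.96] dist 0.341
```

Emit:
{"api": "jog_arm", "payload": {
  "targets": "-0.035 0.047 0.01 0 0 -0.5 1; -0.07 0.094 0.02 0 0 -1 1; -0.105 0.141 0.03 0 0 -1 1; -0.14 0.188 0.037 0 0 -1 1; -0.17 0.228 0.037 0 0 -1 1; -0.19 0.255 0.037 0 0 -1 1; -0.2 0.27 0.037 0 0 -1 1; -0.2025 0.272 0.037 0 0 -1 1"
}}

```text
clock: 3.9
tool_pos: [0.54, 0.1525, 0.1398]
orientation: [-180.0, 0.0, -160.9]
force: [0.2, -0.0, -0.5]
opening: 0.0874
```

Run:
```python
from h import *
import pickle
p=snapshot("wrist"); pickle.dump(p,open("w1.pkl","wb")); save(p,"w1",scale=1.25)
o=telemetry.get_obs(); print(o["tool_pos"],o["orientation"],o["force"])
W=cloud(p); z=W[...,2]
def rect(lo,hi,c,r):
    m=(z>lo)&(z<hi)&(np.hypot(W[...,0]-c[0],W[...,1]-c[1])<r)
    P=W[m]; return m.sum(), cv2.minAreaRect((P[:,:2]*1000).astype(np.float32)), np.median(P[:,2])
print("top",rect(.029,.036,(.54,.152),.06)); print("puck",rect(.042,.050,(.54,.152),.03))
m=(z>.042)&(z<.05)&(np.hypot(W[...,0]-.54,W[...,1]-.152)<.03)
print(cv2.minEnclosingCircle((W[m][:,:2]*1000).astype(np.float32)))
for t in ["puck_mid","holder_top"]:
    for d in models.spot_point(t,p): print(t,d["uv"],d["conf"],onplane(p,d["uv"],{"puck_mid":.0355,"holder_top":.032}[t]))
```

```text
[0.54001998 0.15202993 0.13984973] [-1.79973087e+02  3.01846057e-02 -1.60939138e+02] [0.03849054 0.49551004 0.99300832]
top (np.int64(2915), ((540.2640380859375, 152.39804077148438), (60.15933609008789, 48.900760650634766), 19.084636688232422), np.float64(0.03213922128936578))
puck (np.int64(1169), ((540.28369140625, 151.67396545410156), (29.540298461914062, 29.358842849731445), 17.53988265991211), np.float64(0.04616441844654629))
((540.5076293945312, 152.1613006591797), 15.154647827148438)
puck_mid [325.7, 241.7] 0.7 [[0.54337103 0.15328507 0.0355    ]]
```

View pics/w1.png

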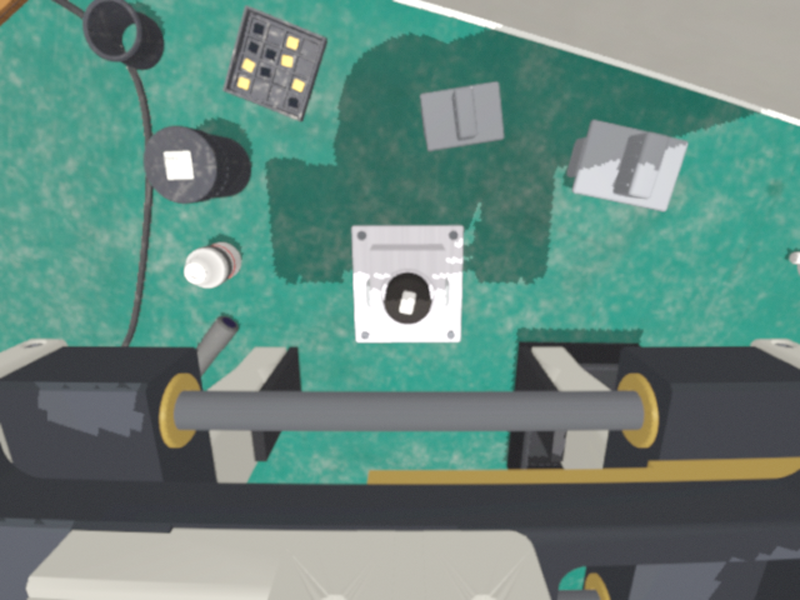

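The wrist picture shows the holder with the black puck at (326,238), the target cover at (503,132) and the small cover at (370,92). The holder pose agrees between cameras to about 1 mm. I'll descend.

Emit:
{"api": "jog_arm", "payload": {
  "targets": "0 0 0.03 0 0 0 1; 0 0 0.06 0 0 0 1; 0 0 0.08 0 0 0 1; 0 0 0.095 0 0 0 1; 0 0 0.102 0 0 0 1; 0 0 0.1055 0 0 0 1; 0 0 0.1055 0 0 0 1; 0 0 0.1055 0 0 0 0.5"
}}

```text
clock: 5.05
tool_pos: [0.5401, 0.1513, 0.035]
orientation: [-180.0, 0.1, -161.0]
force: [0.5, -0.6, 0.0]
opening: 0.082
```

Emit:
{"api": "jog_arm", "payload": {
  "targets": "0 0 0 0 0 0 -0.1; 0 0 0 0 0 0 -1; 0 0 0 0 0 0 -1; 0 0 0 0 0 0 -1; 0 0 0 0 0 0 -1; 0 0 0 0 0 0 -1; 0 0 0 0 0 0 -1; 0 0 0 0 0 0 -1"
}}

```text
clock: 6.05
tool_pos: [0.5401, 0.1513, 0.035]
orientation: [-180.0, 0.1, -161.0]
force: [0.5, -0.7, -0.2]
opening: 0.0289
```

Run:
```python
from h import *
import pickle
p=pickle.load(open("w1.pkl","rb"))
W=cloud(p); z=W[...,2]
for lo,hi in((.019,.028),(.04,.049)):
    m=(z>lo)&(z<hi)&(np.hypot(W[...,0]-.418,W[...,1]-.256)<.05)
    print(m.sum(),cv2.minAreaRect((W[m][:,:2]*1000).astype(np.float32)),np.median(W[m][:,2]))
o=telemetry.get_obs(); print(o)
p=snapshot("side"); save(p,"s2",(280,150,460,300),4)
```

```text
3203 ((418.3317565917969, 256.3506774902344), (44.34406661987305, 64.52117919921875), 8.527636528015137) 0.023098677195399764
1097 ((418.2681884765625, 256.12371826171875), (36.493228912353516, 15.2929105758667), 7.780247688293457) 0.04482139001155889
{'clock': 6.05, 'joint_pos': array([ 3.56708206e+01,  2.12766913e+01, -2.70815051e+01,  5.20613420e-02,
       -4.15659995e+01, -1.06698889e+02]), 'qvel': array([ 0.01830645, -0.02186547, -0.05211655,  0.12555915,  0.06454628,
       -0.0214904 ]), 'tau': array([-4.99014161e-02, -5.06067896e+01,  2.06589210e+01,  4.93440539e+00,
       -9.88495024e-02, -2.09953469e-04]), 'tool_pos': array([0.54008784, 0.15129888, 0.03501497]), 'orientation': array([-1.79988644e+02,  8.25361708e-02, -1.60989131e+02]), 'force': array([ 0.4948916 , -0.67768313, -0.24920395]), 'moment': array([0.01420391, 0.04143423, 0.00513214]), 'opening': 0.028910648243611378}
```

View pics/s2.png

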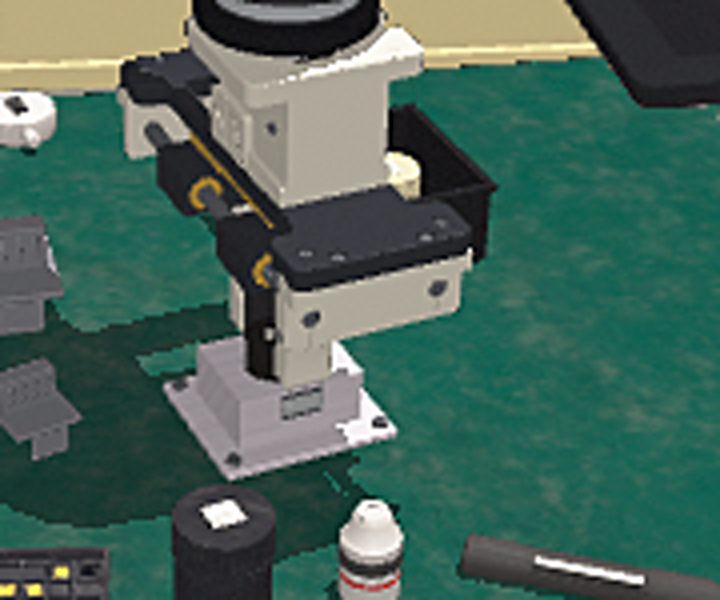

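The fingers stopped at 28.9 mm on the puck. I'll lift and carry it to the box.

Emit:
{"api": "jog_arm", "payload": {
  "targets": "0 0 -0.008 0 0 0 -1; 0 0 -0.02 0 0 0 -1; 0 0 -0.04 0 0 0 -1; 0 0 -0.06 0 0 0 -1; -0.02 0.03 -0.065 0 0 0 -1; -0.045 0.07 -0.065 0 0 1 -1; -0.07 0.105 -0.065 0 0 1 -1; -0.081 0.124 -0.065 0 0 1 -1"
}}

```text
clock: 7.1
tool_pos: [0.5768, 0.297, 0.101]
orientation: [180.0, 0.2, -161.9]
force: [-0.7, -0.4, -1.7]
opening: 0.0288
```

Run:
```python
from h import *
o=telemetry.get_obs(); print(o["tool_pos"],o["orientation"],o["opening"],o["force"])
p=snapshot("side"); save(p,"s3",(300,130,480,270),4)
goto(.576,.295,.028,-162,o)
```

```text
[0.57676817 0.29699859 0.1009651 ] [ 1.79987773e+02  1.51119888e-01 -1.61925251e+02] 0.028806833530774362 [-0.74114082 -0.39955557 -1.66177058]
shift [ 0.0015 -0.0017  0.073 ] turn [0.01 0.15 0.07] dist 0.073
```

View pics/s3.png

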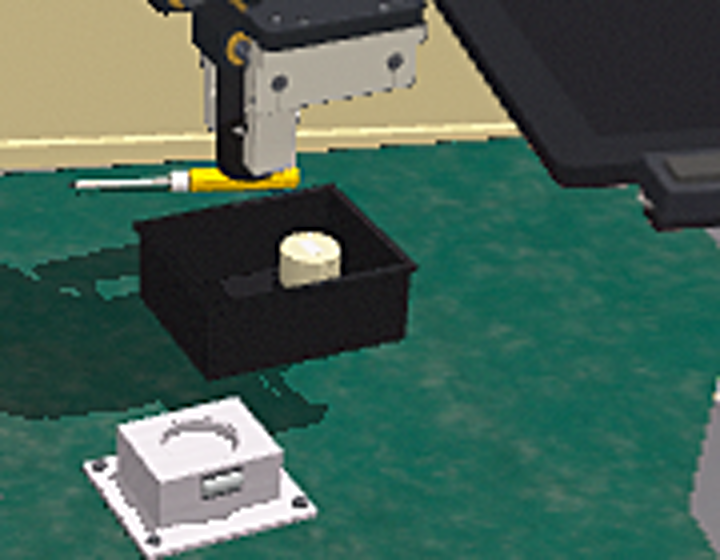

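The pocket is empty and the puck is in the gripper over the box. I'll lower it and release.

Emit:
{"api": "jog_arm", "payload": {
  "targets": "0.002 -0.002 0.015 0 0 0 -1; 0.002 -0.002 0.03 0 0 0 -1; 0.002 -0.002 0.045 0 0 0 -1; 0.002 -0.002 0.06 0 0 0 -1; 0.002 -0.002 0.068 0 0 0 -1; 0.002 -0.002 0.072 0 0 0 -1; 0.002 -0.002 0.072 0 0 0 -1; 0.002 -0.002 0.072 0 0 0 -0.15"
}}

```text
clock: 8.15
tool_pos: [0.5764, 0.2964, 0.0293]
orientation: [180.0, 0.2, -161.9]
force: [-0.5, 0.4, -0.9]
opening: 0.0339
```

Emit:
{"api": "jog_arm", "payload": {
  "targets": "0 0 0 0 0 0 -0.15; 0 0 0 0 0 0 -0.15; 0 0 0 0 0 0 -0.15; 0 0 -0.01 0 0 0 -0.15; 0 0 -0.03 0 0 0 -0.15; 0 0 -0.05 0 0 0 -0.15; 0 0 -0.08 0 0 0 -0.15; 0 0 -0.1 0 0 0 -0.15"
}}

```text
clock: 9.15
tool_pos: [0.5765, 0.2965, 0.1316]
orientation: [179.9, 0.3, -161.9]
force: [-0.2, 0.3, -0.2]
opening: 0.037
```

Run:
```python
from h import *
o=telemetry.get_obs(); print(o["tool_pos"],o["orientation"],o["opening"],o["force"])
p=snapshot("side"); save(p,"s4",(300,130,480,270),3)
w=snapshot("top"); save(w,"t4",(170,140,350,320),3)
goto(.4185,.256,.13,-171.8,o)
```

```text
[0.57652375 0.29654327 0.13160117] [ 179.93122534    0.34098497 -161.86125288] 0.03696218556608818 [-0.22163685  0.31649922 -0.19525062]
shift [0.1628 0.0107 0.0006] turn [0.1  0.33 9.94] dist 0.163
```

View pics/s4.png

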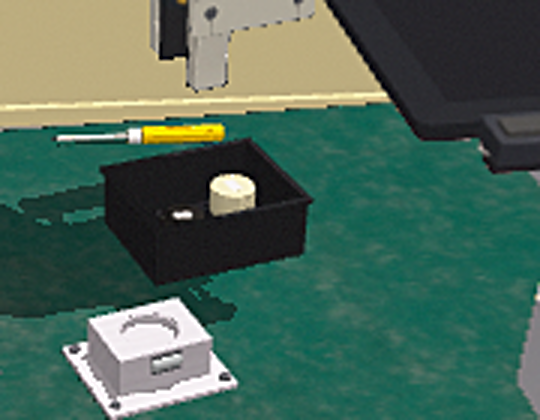

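View pics/t4.png

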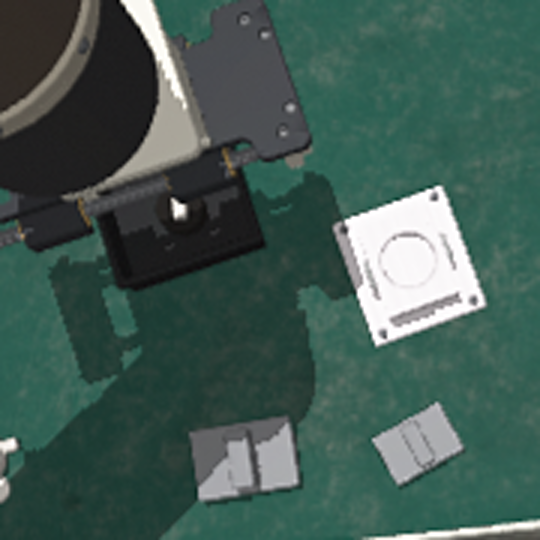

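The puck stands in the box, with its white label visible, and the holder is empty. Next is the cover.

Emit:
{"api": "jog_arm", "payload": {
  "targets": "0.03 0.002 0 0 0 2 -0.1; 0.065 0.004 0 0 0.1 4 -0.1; 0.1 0.007 0 0 0.2 6 -0.1; 0.13 0.009 0 0.1 0.3 8 -0.1; 0.15 0.01 0 0.1 0.3 9.9 -0.1; 0.16 0.011 0 0.1 0.3 9.9 -0.1; 0.163 0.011 0.02 0.1 0.3 9.9 -0.1; 0.163 0.011 0.03 0.1 0.3 9.9 -0.1"
}}

```text
clock: 10.25
tool_pos: [0.4192, 0.2569, 0.1007]
orientation: [179.9, 0.2, -171.7]
force: [0.0, -0.1, 0.8]
opening: 0.0397
```

Run:
```python
from h import *
o=telemetry.get_obs(); print(o["tool_pos"],o["orientation"],o["opening"],o["force"])
p=snapshot("wrist"); save(p,"w5",scale=1.25)
W=cloud(p); z=W[...,2]
for lo,hi in((.019,.028),(.04,.049)):
    m=(z>lo)&(z<hi)&(np.hypot(W[...,0]-.418,W[...,1]-.256)<.05)
    print(m.sum(),cv2.minAreaRect((W[m][:,:2]*1000).astype(np.float32)),np.median(W[m][:,2]))
goto(.4183,.2565,.0255,-171.8,o)
```

```text
[0.41918143 0.25686207 0.10067724] [ 1.79936306e+02  1.63996712e-01 -1.71705246e+02] 0.03965621046685839 [ 0.01999823 -0.13737059  0.78907672]
3971 ((418.2613220214844, 256.5402526855469), (43.972469329833984, 63.13739776611328), 8.319746971130371) 0.02311650471766071
1106 ((417.8193054199219, 256.707763671875), (35.19646453857422, 14.54839038848877), 7.814007759094238) 0.04497214969400262
shift [ 0.0011 -0.0003  0.0752] turn [0.06 0.16 0.09] dist 0.075
```

View pics/w5.png

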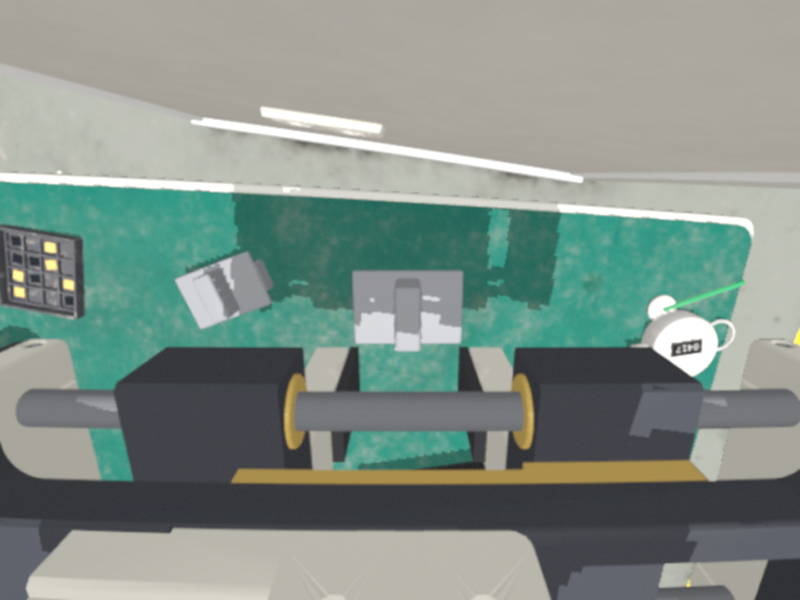

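The cover sits at (326,246) in the wrist view, square with and centred between the fingers. I'll descend and grip the rib.

Emit:
{"api": "jog_arm", "payload": {
  "targets": "0.001 0 0.02 0.06 0.16 0 -0.1; 0.001 0 0.04 0.06 0.16 0 -0.1; 0.001 0 0.055 0.06 0.16 0 -0.1; 0.001 0 0.066 0.06 0.16 0 -0.1; 0.001 0 0.072 0.06 0.16 0 -0.1; 0.001 0 0.0755 0.06 0.16 0 -0.1; 0.001 0 0.0755 0.06 0.16 0 -0.1; 0.001 0 0.0755 0.06 0.16 0 -0.4"
}}

```text
clock: 11.3
tool_pos: [0.4182, 0.2566, 0.0245]
orientation: [-180.0, -0.0, -171.7]
force: [-0.1, -0.2, 0.2]
opening: 0.0339
```

Emit:
{"api": "jog_arm", "payload": {
  "targets": "0 0 0 0 0 0 -1; 0 0 0 0 0 0 -1; 0 0 0 0 0 0 -1; 0 0 0 0 0 0 -1; 0 0 0 0 0 0 -1; 0 0 0 0 0 0 -1; 0 0 0 0 0 0 -1; 0 0 0 0 0 0 -1"
}}

```text
clock: 12.3
tool_pos: [0.4184, 0.2568, 0.0247]
orientation: [-180.0, -0.0, -171.7]
force: [-1.4, 0.2, 5.0]
opening: 0.0135
```

Run:
```python
from h import *
o=telemetry.get_obs(); print(o["tool_pos"],o["orientation"],o["opening"],o["force"],o["moment"])
p=snapshot("wrist"); save(p,"w6",(200,150,460,300),3)
goto(.5402,.1523,.12,-160.9,o)
```

```text
[0.41836676 0.2567631  0.02467304] [-1.79986531e+02 -1.94165161e-02 -1.71720150e+02] 0.013532466891150799 [-1.4311286   0.22605442  4.95403113] [-0.01329165  0.4179159   0.00779243]
shift [-0.1055 -0.1209 -0.0953] turn [-1.000e-02 -2.000e-02 -1.082e+01] dist 0.187
```

View pics/w6.png

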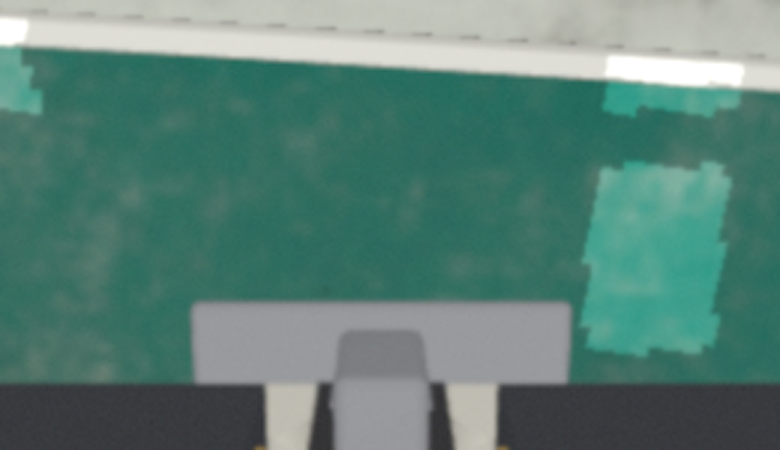

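Emit:
{"api": "jog_arm", "payload": {
  "targets": "0 0 -0.01 0 0 0 -1; 0 0 -0.03 0 0 0 -1; 0 0 -0.06 0 0 0 -1; 0 0 -0.09 0 0 0 -1; -0.015 -0.018 -0.095 0 0 -2 -1; -0.04 -0.045 -0.095 0 0 -4 -1; -0.065 -0.075 -0.095 0 0 -7 -1; -0.09 -0.1 -0.095 0 0 -9.5 -1"
}}

```text
clock: 13.35
tool_pos: [0.5224, 0.1697, 0.12]
orientation: [-180.0, -0.0, -162.1]
force: [0.1, 0.3, -0.6]
opening: 0.0136
```

Run:
```python
from h import *
o=telemetry.get_obs(); print(o["tool_pos"],o["orientation"],o["opening"],o["force"],o["moment"])
goto(.5402,.1523,.085,-160.9,o)
```

```text
[0.52239721 0.16969731 0.12001592] [-1.79994516e+02 -3.43270989e-02 -1.62136972e+02] 0.013594073460816045 [ 0.13969637  0.3423853  -0.56229997] [ 0.13317905 -0.11558324  0.00525833]
shift [-0.0116 -0.022   0.035 ] turn [-0.01 -0.03 -1.24] dist 0.043
```

Emit:
{"api": "jog_arm", "payload": {
  "targets": "-0.005 -0.01 0.005 0 0 -0.6 -1; -0.01 -0.018 0.012 0 0 -1.2 -1; -0.0115 -0.022 0.02 0 0 -1.3 -1; -0.0115 -0.022 0.03 0 0 -1.3 -1; -0.0115 -0.022 0.035 0 0 -1.3 -1; -0.0115 -0.022 0.035 0 0 -1.3 -1; -0.0115 -0.022 0.035 0 0 -1.3 -1; -0.0115 -0.022 0.035 0 0 -1.3 -1"
}}

```text
clock: 14.35
tool_pos: [0.5402, 0.1525, 0.0854]
orientation: [180.0, 0.0, -160.8]
force: [-0.4, 0.3, 0.0]
opening: 0.0137
```

Run:
```python
from h import *
import pickle
o=telemetry.get_obs(); print(o["tool_pos"],o["orientation"],o["opening"],o["force"],o["moment"])
p=snapshot("wrist"); s=snapshot("side"); pickle.dump((p,s,o),open("w7.pkl","wb"))
save(p,"w7",(200,100,460,300),3); save(s,"s7",(300,180,400,290),5)
W=cloud(p); z=W[...,2]
zt=o["tool_pos"][2]
for n,lo,hi in(("plate",zt-.006,zt+.002),("holdertop",.029,.0355),("foot",.004,.0085)):
    m=(z>lo)&(z<hi)&(np.hypot(W[...,0]-.54,W[...,1]-.152)<.06)
    P=W[m]
    if len(P)>50: print(n,len(P),cv2.minAreaRect((P[:,:2]*1000).astype(np.float32)),np.median(P[:,2]))
```

```text
[0.54024052 0.15250563 0.0853823 ] [ 1.79996343e+02  2.12494001e-03 -1.60829502e+02] 0.013730203430355995 [-0.36047958  0.278956    0.02243811] [ 0.01292166 -0.0142297   0.0001192 ]
plate 2940 ((526.0490112304688, 147.9571075439453), (14.438318252563477, 63.39327621459961), 19.377553939819336) 0.08365560462470972
holdertop 2208 ((523.6469116210938, 146.2546844482422), (24.816978454589844, 48.11024856567383), 19.512012481689453) 0.03209828721527789
foot 3190 ((514.7017822265625, 148.46481323242188), (63.34797286987305, 100.74270629882812), 13.911865234375) 0.0061393040495345535
```

View pics/w7.png

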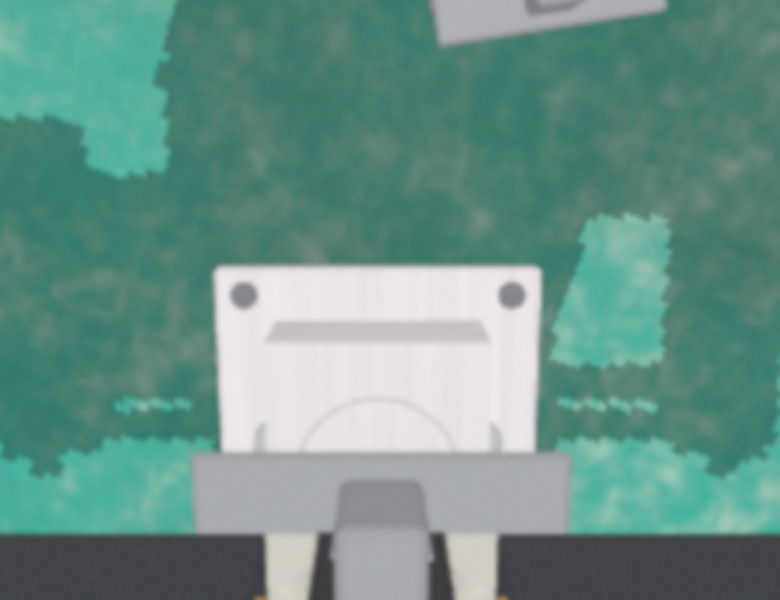

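View pics/s7.png

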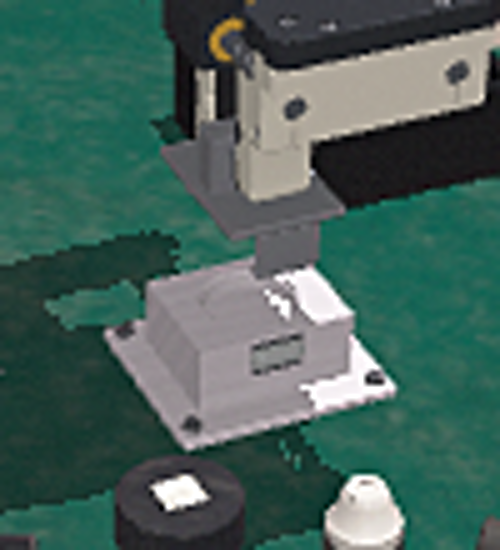

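Run:
```python
from h import *
import pickle
p,s,o=pickle.load(open("w7.pkl","rb"))
W=cloud(p); z=W[...,2]; tp=o["tool_pos"]; zt=tp[2]
a=np.deg2rad(19.17); ex=np.array([np.cos(a),np.sin(a)]); ey=np.array([-ex[1],ex[0]])
L=np.stack([(W[...,:2]-tp[:2])@ex,(W[...,:2]-tp[:2])@ey],-1)
for n,lo,hi,w,x0,x1 in(("plate",zt-.005,zt+.001,.04,-.021,-.012),("top",.030,.034,.03,-.029,-.019),("foot",.0045,.0075,.045,-.041,-.033),("rib",zt+.012,zt+.024,.02,-.03,-.005)):
    m=(z>lo)&(z<hi)&(abs(L[...,1])<w)&(L[...,0]>x0)&(L[...,0]<x1)
    ys=[];
    for r in range(480):
        q=L[r][m[r]]
        if len(q)>5: ys.append((q[:,1].min(),q[:,1].max(),q[:,0].mean()))
    ys=np.array(ys); e=np.median(ys,0)*1000; print(n,len(ys),e.round(2),"mid",((e[0]+e[1])/2).round(2),"slope deg",np.rad2deg(np.polyfit(ys[:,2],(ys[:,0]+ys[:,1])/2,1)[0]).round(2) if len(ys)>3 else "")
W=cloud(s); z=W[...,2]
L=np.stack([(W[...,:2]-tp[:2])@ex,(W[...,:2]-tp[:2])@ey],-1)
for n,lo,hi,w in(("plate",zt-.0035,zt+.0005,.04),("top",.030,.034,.03)):
    m=(z>lo)&(z<hi)&(abs(L[...,1])<w)&(abs(L[...,0])<.04); q=L[m]*1000
    print("side",n,m.sum(),np.percentile(q,[1,99],axis=0).round(1).tolist())
```

```text
plate 18 [-30.61  31.37 -16.69] mid 0.38 slope deg 0.97
top 17 [-24.    23.36 -23.98] mid -0.32 slope deg 8.06
foot 12 [-37.81  36.92 -36.77] mid -0.44 slope deg 14.21
rib 34 [-12.67  13.52 -11.57] mid 0.43 slope deg -0.97
side plate 190 [[-23.7, -32.6], [19.4, 28.8]]
side top 267 [[-31.7, -26.3], [28.0, 23.6]]
```

Both views put the holder about 0.7 mm to the −y side of the cover, with x matched. I'll correct for that and go down to just above roller contact.

Emit:
{"api": "jog_arm", "payload": {
  "targets": "0 -0.0007 0 0 0 0 -1; 0 -0.0007 0.004 0 0 0 -1; 0 -0.0007 0.01 0 0 0 -1; 0 -0.0007 0.016 0 0 0 -1; 0 -0.0007 0.021 0 0 0 -1; 0 -0.0007 0.026 0 0 0 -1; 0 -0.0007 0.029 0 0 0 -1; 0 -0.0007 0.03 0 0 0 -1"
}}

```text
clock: 15.45
tool_pos: [0.5404, 0.1517, 0.0551]
orientation: [-180.0, -0.0, -160.8]
force: [-0.8, -0.2, -1.1]
opening: 0.0135
```

Run:
```python
from h import *
o=telemetry.get_obs(); print(o["tool_pos"],o["orientation"],o["opening"],o["force"],o["moment"])
p=snapshot("wrist"); s=snapshot("side")
save(p,"w8",(200,100,460,300),3); save(s,"s8",(300,180,400,290),5)
```

```text
[0.54040225 0.15170869 0.05508508] [-1.79996260e+02 -1.67072718e-02 -1.60830992e+02] 0.013461079227928245 [-0.76263634 -0.23749512 -1.13987615] [ 0.0705683   0.01704589 -0.00733583]
```

View pics/w8.png

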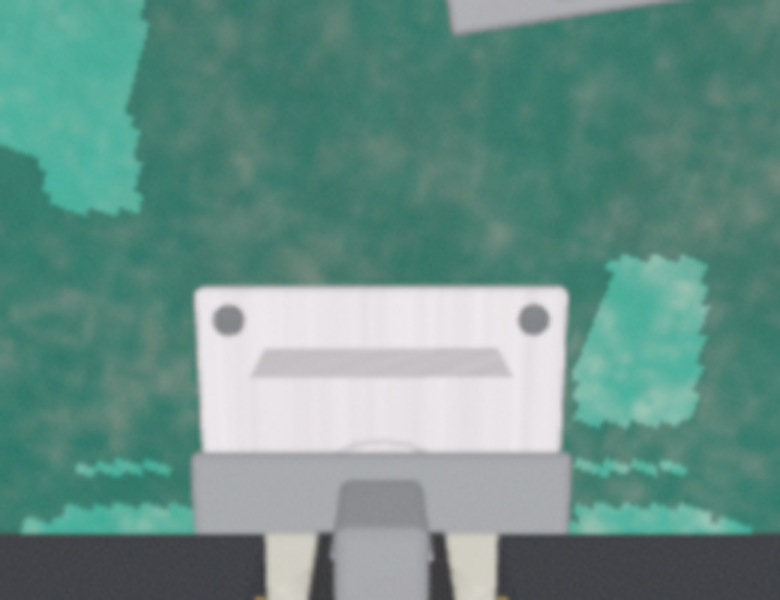

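View pics/s8.png

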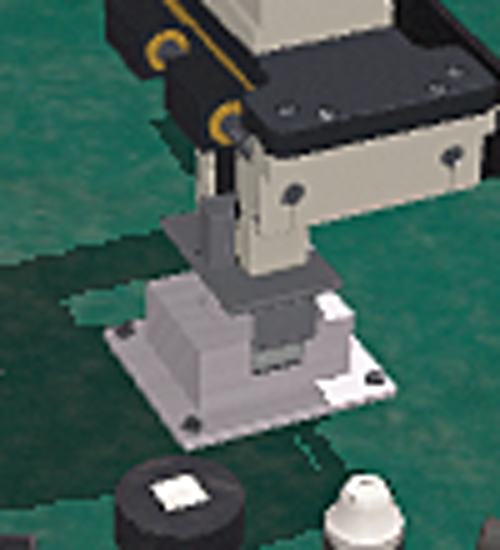

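The legs straddle the block and are centred: the plate spans 192–571 and the foot 194–568 in the crop. I'll press in small steps.

Emit:
{"api": "jog_arm", "payload": {
  "targets": "0 0 0.0015 0 0 0 -1; 0 0 0.003 0 0 0 -1; 0 0 0.0045 0 0 0 -1; 0 0 0.006 0 0 0 -1; 0 0 0.007 0 0 0 -1; 0 0 0.008 0 0 0 -1; 0 0 0.009 0 0 0 -1; 0 0 0.01 0 0 0 -1"
}}

```text
clock: 16.55
tool_pos: [0.5419, 0.1523, 0.0467]
orientation: [180.0, 0.2, -160.8]
force: [1.2, -0.2, 6.1]
opening: 0.0139
```

Run:
```python
from h import *
o=telemetry.get_obs(); print(o["tool_pos"],o["orientation"],o["opening"],o["force"],o["moment"],o["qvel"])
s=snapshot("side"); save(s,"s9",(300,180,400,290),5)
o=telemetry.get_obs(); print(o["tool_pos"],o["orientation"],o["force"])
goto(.5404,.152,.0377,-160.83,o)
```

```text
[0.54187115 0.15234659 0.04666866] [ 1.79996507e+02  1.72057834e-01 -1.60783346e+02] 0.01389838956866841 [ 1.15611811 -0.20432289  6.10277849] [-0.07313237 -0.05304932 -0.01467578] [ 0.07011506  0.80435631 -0.44404804 -0.05835805  1.2986062  -0.12581968]
[0.54180352 0.15234097 0.04640339] [ 1.79990444e+02  1.65091650e-01 -1.60792872e+02] [1.65021722 0.21834544 3.28240476]
shift [0.0015 0.0001 0.0087] turn [0.01 0.17 0.04] dist 0.009
```

View pics/s9.png

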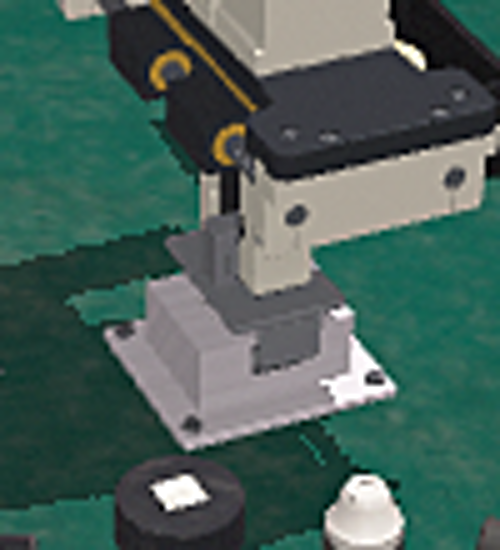

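Emit:
{"api": "jog_arm", "payload": {
  "targets": "0.001 0 0.001 0 0.1 0 -1; 0.0015 0 0.002 0 0.17 0 -1; 0.0018 0 0.0032 0 0.17 0 -1; 0.002 0 0.0044 0 0.17 0 -1; 0.002 0 0.0056 0 0.17 0 -1; 0.002 0 0.0068 0 0.17 0 -1; 0.002 0 0.008 0 0.17 0 -1; 0.002 0 0.009 0 0.17 0 -1"
}}

```text
clock: 17.6
tool_pos: [0.54, 0.1518, 0.0378]
orientation: [180.0, 0.0, -160.8]
force: [-4.1, 0.0, 10.9]
opening: 0.0142
```

Run:
```python
from h import *
o=telemetry.get_obs(); print(o["tool_pos"],o["orientation"],o["opening"],o["force"],o["moment"])
s=snapshot("side"); save(s,"s10",(300,180,400,290),5)
o=telemetry.get_obs(); print(o["tool_pos"],o["orientation"],o["force"])
goto(.5404,.152,.0377,-160.83,o)
```

```text
[0.5400419  0.15175261 0.03776926] [ 1.79996383e+02  7.87771944e-03 -1.60778561e+02] 0.014153999503050688 [-4.14097518  0.02865282 10.86236115] [ 0.07538519  1.59347114 -0.02060571]
[0.54003733 0.15175634 0.03782036] [ 1.79994176e+02  1.26677219e-02 -1.60778858e+02] [-0.80436743 -0.70829569  1.56696727]
shift [-0.0004  0.0001  0.0001] turn [0.01 0.01 0.05] dist 0.0
```

View pics/s10.png

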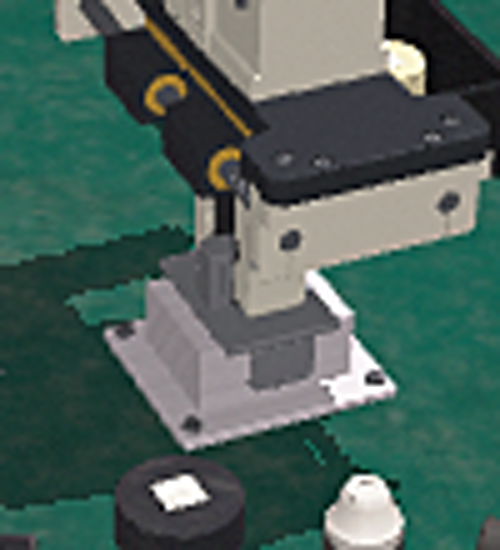

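The tip is at 0.0378, against a predicted home height of 0.0377. I'll build up the push.

Emit:
{"api": "jog_arm", "payload": {
  "targets": "0 0 0.0005 0 0 0 -1; 0 0 0.001 0 0 0 -1; 0 0 0.0015 0 0 0 -1; 0 0 0.002 0 0 0 -1; 0 0 0.0025 0 0 0 -1; 0 0 0.003 0 0 0 -1; 0 0 0.003 0 0 0 -1; 0 0 0.003 0 0 0 -1"
}}

```text
clock: 18.65
tool_pos: [0.5401, 0.1518, 0.0377]
orientation: [-180.0, 0.1, -160.7]
force: [-11.4, -1.6, 28.9]
opening: 0.0138
```

Run:
```python
from h import *
o=telemetry.get_obs(); print(o["tool_pos"],o["orientation"],o["opening"],o["force"],o["moment"])
s=snapshot("wrist"); save(s,"w11",(200,100,460,300),3)
W=cloud(s);z=W[...,2]; tp=o["tool_pos"]
a=np.deg2rad(19.17); ex=np.array([np.cos(a),np.sin(a)]); ey=np.array([-ex[1],ex[0]])
L=np.stack([(W[...,:2]-tp[:2])@ex,(W[...,:2]-tp[:2])@ey],-1)
m=(L[...,0]>-.021)&(L[...,0]<-.014)&(abs(L[...,1])<.029)&(abs(L[...,1])>.01); 
for sgn in(-1,1): print("plate top z",np.median(z[m&(L[...,1]*sgn>0)]))
m=(L[...,0]>-.029)&(L[...,0]<-.024)&(abs(L[...,1])<.022); print("holder top z",np.median(z[m]))
s2=snapshot("side"); save(s2,"s11",(270,150,410,290),4)
o=telemetry.get_obs(); print(o["tool_pos"],o["force"])
```

```text
[0.54007477 0.15175567 0.03768194] [-1.79990823e+02  7.63888748e-02 -1.60728934e+02] 0.01381839056992667 [-11.44064855  -1.5716908   28.87243269] [-0.33322189  4.41319564 -0.06034171]
plate top z 0.036303715702374284
plate top z 0.14592919192111348
holder top z 0.1462335157729569
[0.54011925 0.15180735 0.03772514] [-13.07376273  -1.67858497  29.7552555 ]
```

View pics/w11.png

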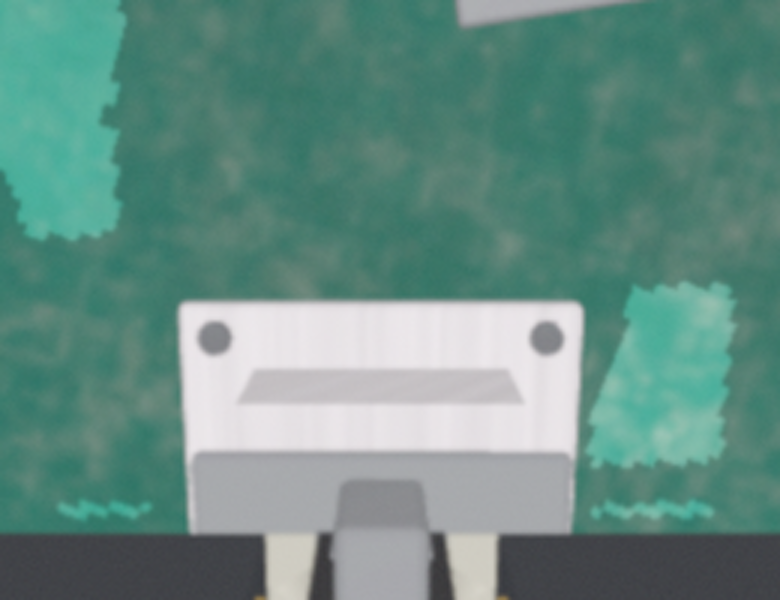

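The push is 29 N with no further travel, and the plate's upper face reads 36.3 mm (home is 36). A lateral force of about 12 N comes with it, so I'll trim the command in x while keeping the push on.

Emit:
{"api": "jog_arm", "payload": {
  "targets": "0.0003 0 0.003 0 0 0 -1; 0.0006 0 0.003 0 0 0 -1; 0.0009 0 0.003 0 0 0 -1; 0.0012 0 0.003 0 0 0 -1; 0.0015 0 0.003 0 0 0 -1; 0.0018 0 0.003 0 0 0 -1; 0.0018 0 0.003 0 0 0 -1; 0.0018 0 0.003 0 0 0 -1"
}}

```text
clock: 19.75
tool_pos: [0.5401, 0.1518, 0.0377]
orientation: [-180.0, 0.3, -160.7]
force: [-5.3, -1.9, 24.9]
opening: 0.014
```

Run:
```python
from h import *
o=telemetry.get_obs(); print(o["clock"],o["tool_pos"],o["orientation"],o["opening"],o["force"],o["moment"])
s=snapshot("side"); save(s,"s12",(260,150,420,290),4)
W=cloud(s);z=W[...,2]; tp=o["tool_pos"]
a=np.deg2rad(19.17); ex=np.array([np.cos(a),np.sin(a)]); ey=np.array([-ex[1],ex[0]])
L=np.stack([(W[...,:2]-tp[:2])@ex,(W[...,:2]-tp[:2])@ey],-1)
m=(z>.03)&(z<.04)&(L[...,1]<-.02)&(L[...,1]>-.034)&(abs(L[...,0])<.02); print("plate z side",np.percentile(z[m],[10,50,90]),m.sum())
t=snapshot("top"); save(t,"t12",(180,150,430,330),3)
for i in range(4): snapshot("side")
o=telemetry.get_obs(); print(o["clock"],o["tool_pos"],o["force"])
```

```text
19.75 [0.54006933 0.15177489 0.0377035 ] [-179.98424815    0.30720406 -160.65299141] 0.013985173811190169 [-5.32086693 -1.89173934 24.85225793] [-0.59801746  2.20611103 -0.0627144 ]
plate z side [0.03185866 0.03477867 0.03642224] 135
20.05 [0.54007232 0.15177514 0.03770632] [-4.39096637 -1.60273864 24.90121895]
```

View pics/s12.png

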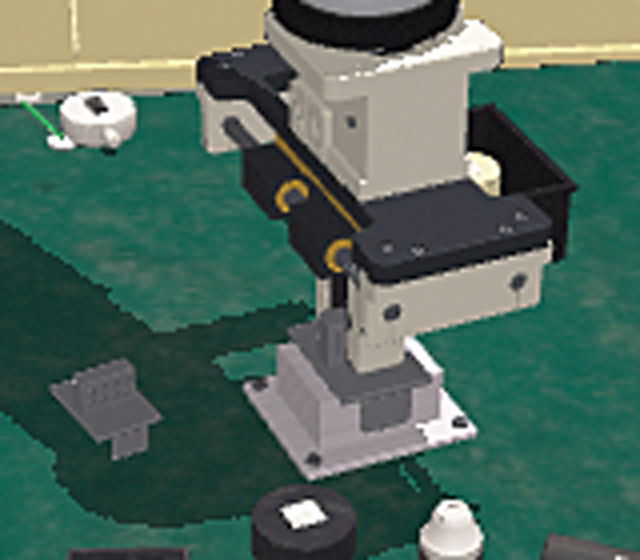

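View pics/t12.png

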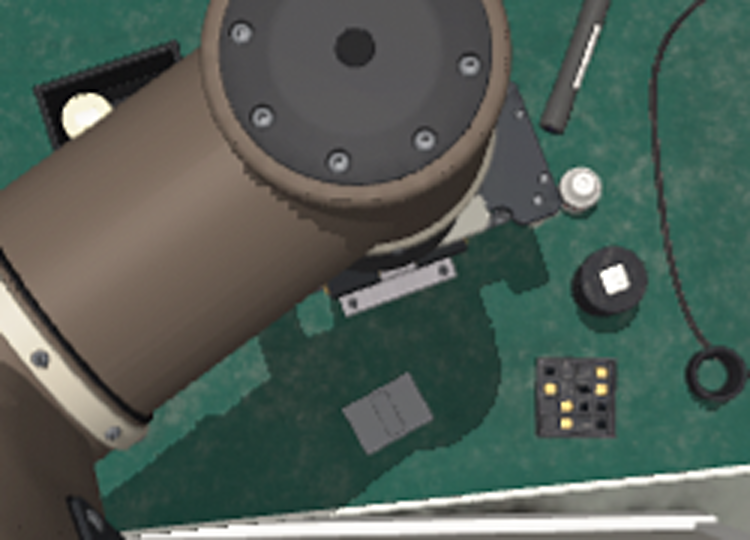

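The side view shows the cover seated flat on the block, with both bystander objects and the small cover where they were. The push is steady at 25 N over 0.3 s with no drift. I'm handing in.

```bash
python3 -c "
from h import *
print(job.close_job()); o=telemetry.get_obs(); print(o['clock'],o['tool_pos'],o['force'])"
```

```text
the job is handed in; nothing more can be done
None
the job is handed in; nothing more can be done
```

I lifted the puck out of the holder and released it low inside the collection box. I then put the larger, correctly sized cover on the holder, pressed it past the snap, and handed in at about 20 s while still pushing.

**Last checks:**
- **Puck:** a picture taken after the release shows it in the box and the pocket empty. The arm hid most of the box in the final pictures, so I did not see it again at the end.
- **Cover:** the tip stopped at 37.7 mm, the height worked out for fully home. The plate's upper face read 36.3 mm from the wrist camera; home is 36. The same reading for the other half of the plate failed because the gripper hid it. A side-view reading gave a median of 34.8 mm, spread by edge pixels, and I gave it less weight.
- **Snap:** I did not see the force drop itself. I inferred it from the cover reaching home height and then taking 25–29 N with no further travel.
- **Push:** steady at about 25 N down over the last 0.3 s, with a sideways force of about 5 N left after trimming it from about 12 N.
- **Bystanders:** the objectives, eyeglass, die tray and small cover appeared unmoved in the last top view, judged by eye.

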